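# Align the dish on the imager and hold the exposure key

### The job

On the white imaging base, turn the black knob in small steps until the red pointer of the dish stage lines up with the green clip (not the violet one), and let go of the knob. Only then press the blue exposure key straight down with the fingers to half its travel (10 mm down, its top level with the yellow post), never near its bottom stop, and keep holding it there: the program finishes while the fingers still hold the key down. Leave the other things on the bench where they stand.

Things in the scene. Friction and masses are not known exactly. Their poses are not given: they have to be found in the camera images.
- imager: White imaging base, 240 x 240 mm, flat deck 100 mm above its origin (centre of the underside, on the bench). x points away from the robot at yaw 0, y along the stage's slide. Fixed; it carries the knob (at x = -72 mm), the sliding aluminium dish stage (x = 2 to 82 mm, at most 25 mm above the deck) and the scale strip (at the far, +x edge).
- stage_knob (a joint): Turn of the black stage knob, rad, within -3.4 to 3.4; it grows clockwise seen from above. Geared to the stage: 1 rad moves stage and pointer 10 mm towards the imager's +y. Light friction (0.06 N m); stays where it is left.
- knob_grip (a point): Centre of the knob's grip bar, on the vertical knob axis, 40 mm above the deck. The bar is 14 mm thick, 44 mm long and rises 18 mm above this point; it stands on a disc 44 mm across whose top is 26 mm below this point. The point's x axis lies along the bar, y across it.
- pointer_tip (a point): Tip of the red pointer on the far (+x) edge of the dish stage, 4 mm wide, 13 mm above the deck; it slides along the imager's y over the scale.
- green_mark (a point): Tip of the small green clip (body 16 mm wide and 14 mm high, nose 4 mm wide) fixed on the scale strip, facing the pointer across a gap of about 3 mm. Its axes are those of the imager: the pointer is aligned when pointer tip and mark have the same y in this frame.
- violet_mark (a point): Tip of an equal violet clip on the same scale: another specimen's place, to be ignored.
- key_box: Grey housing of the exposure key, 130 x 110 mm, 50 mm high, fixed on the bench; origin at the centre of its underside. The key stands upright 10 mm to its -x side; a yellow post, 8 mm thick, stands on top at x = 45 mm and its top, 81 mm above the bench, shows the key's half-way height.
- exposure_key (a joint): How far the blue key is pressed down, m: 0 released, 0.020 at the bottom stop. Spring: 4 N to start, 8 N half-way (0.010), 12 N at the bottom; it springs back when let go.
- key_top (a point): Centre of the top face of the blue round key cap, 44 mm across, 91 mm above the bench when released; moves straight down with the key.
- dishes: Bystander, loose: stack of three closed clear petri dishes, 88 mm across, 44 mm high; origin at the centre of its underside.
- vial: Bystander, loose: small amber vial with white cap, 28 mm across, 50 mm high; origin at the centre of its underside.
- reagent: Bystander, loose: glass reagent bottle with blue cap, 70 mm across, 170 mm high; origin at the centre of its underside.
- tip_box: Bystander, loose: blue pipette tip box with clear lid, 87 x 124 mm, 63 mm high; origin at the centre of its underside.
- tube_rack: Bystander, loose: green rack with ten capped tubes, 60 x 160 mm, 82 mm high; origin at the centre of its underside.
- beaker: Bystander, loose: glass beaker, 70 mm across, 90 mm high; origin at the centre of its underside.
Not all that is in view belongs to the job. What is shaped like the key_box but orange or pink is not meant.

How it is judged:
On the way, in this order (a step that is already met when the one before it is completed fails the run):
1. the pointer stands at the green clip (within 2.5 mm) and the knob is let go (y of pointer_tip in the frame of green_mark between -0.0025 and 0.0025 m and contact force between the fingers and stage_knob below 0.1 N), for 0.3 s.
2. the fingers hold the key half-way down (7.5 to 12.5 mm) (value of joint exposure_key between 0.0075 and 0.0125 m and contact force between the fingers and exposure_key above 4 N), for 0.5 s.
At the end, for the whole second after the job is handed in: Still holding: the fingers press the exposure key with more than 4 N and keep it 7.5 to 12.5 mm down and still (under 10 mm/s), while the pointer stands within 2.5 mm of the green clip and the knob is let go (all of step 1 and all of step 2 and velocity of joint exposure_key between -0.01 and 0.01 m/s); the arm keeps its last pose, push and grip.
It fails at once if the key is pressed 17 mm or more, close to its bottom stop (value of joint exposure_key above 0.017 m).
It fails at once if the key is pressed (over 4 mm) while the pointer is more than 5 mm off the green clip (value of joint exposure_key above 0.004 m and (y of pointer_tip in the frame of green_mark above 0.005 m or y of pointer_tip in the frame of green_mark below -0.005 m)).
It fails at once if a bystander is shifted or tipped by more than 20 mm (distance of any of dishes, vial, reagent, tip_box, tube_rack, beaker from where it was at the start of the episode above 0.02 m).
It also fails if it takes over 64 s, if anything falls off the work surface, if the arm or the gripper's body presses on something with over 40 N, if the wrist force passes 120 N, or if a joint passes its speed limit or range.

### The arm

A 6-joint arm with a two-finger parallel gripper is mounted at the origin on the work surface. World frame = base frame: x ahead of the robot, y to its left, z up, the work surface at z = 0. Lengths are in m, angles in rad, forces in N, time in s.
With the tool pointing down it reaches from about 0.35 to 0.775 m from the base axis. Payload 7.3 kg.
Tool frame: the origin (TCP) lies on the centre line of the jaws, within the pads' length; the fingertips stand 17 mm ahead of it and the grasp point (between the pads) lies 2 mm behind it (robot.tip_extent is the distance from the TCP to the fingertips, in m); z points along the fingers, y is the line along which they close (so a half turn about z gives the same grasp; the last joint's range is limited). The gripper opens to 92 mm and grips with 3 to 60 N. Pads are 19 mm wide; open, the fingers measure 130 mm over their backs; the gripper's body (75 mm by 190 mm) begins 47 mm behind the grasp point.
Start: joints at [-1.408, 0.342, 1.524, -0, 1.275, -0.146], TCP at [0.16, -0.5, 0.222] pointing down, gripper open.
Joint ranges: [-2.53, 2.53], [-0.77, 2.02], [0.04, 2.7], [-1, 4.14], [0.28, 2.66], [-3.11, 3.11]. Speed limits (rad/s): [2.57, 2.57, 3.14, 3.14, 3.14, 3.14].

### API

Orientations are given as [roll, pitch, yaw] about the fixed x, y, z axes, in that order (R = Rz(yaw) Ry(pitch) Rx(roll)).
In Python, from cell import robot gives the robot as it stands.
- The arm moves only by the tool step_arm, never from a script. Its argument "motion" is a list of rows, each a list of 2 entries, a list of its own where there are three numbers: the shift along the tool's x, y, z in units of 60 mm (1.0 is 60 mm), then the turn about the tool's z in rad. In form: [[[x, y, z], spin], ...]. A call has 1 to 10 rows; each row is the pose to reach, as a shift and turn from the pose commanded when the call began, along the tool's axes at that moment; what a row does not reach only later rows make up. A row lasts 1/8 s, in which the tool goes at most 62.5 mm and 10.7 degrees, less where a joint would pass 70% of its speed; a pose out of reach is approached as far as the arm can. A call with a gripper value outside its range is refused whole. "hand" is the closure in counts, from 0 (fully open) to 255 (shut), set as the call begins (left out, the last holds). The fingers move at their own pace and stop on an object; "squeeze" is the grip in N (left out, the last holds). Time passes only in rows, so rows that repeat a pose let the fingers close. It gives the time, the measured TCP pose, the force, the opening and the grip force at its end, in the units of the state.
- robot.observe(): the state, without advancing time (a new reading comes with each control period).
- robot.read_camera(name): name is "side" or "top"; returns a dict with "pixels" (480x640x3 uint8, red, green, blue), "intrinsics" (3x3 intrinsics, pixels), "k1" (the pictures are not rectified: a ray, as slopes to the right and down, at radius r is drawn at 1 + k1 r^2 times it, then the intrinsics apply), "xyz" and "rotation" of the camera in the world. Camera axes: x right, y up, looking along -z (the intrinsics and any distortion apply to the point x, -y, -z); pixel columns grow to the right and rows downward; lengths in m; the calibration is good to about 2 mm. A picture is of the moment at which its call begins. There is no depth.
- robot.hand_in(): hands the job in; it is judged then, once.
The state is a dict: "time": time; "qpos": joint angles; "qvel": joint speeds; "joint_efforts": joint torques, N m; "tool_pos": TCP position; "tool_rot": TCP orientation; "contact_force": force on the tool from outside, world axes, zero at the start; "torque": the same for the moment, N m; "opening": finger opening in m; "grip_force": force on a finger pad.
Only numpy, scipy, OpenCV 4.12 (cv2) and the standard library are available. Lean on these libraries where they do the work, as an engineer would, in place of code of your own. Each camera call takes 0.05 s, during which the arm holds its last target. There are 200 camera calls.

## Working session

There is one attempt and no reset: what is moved stays moved. The work goes in short steps, Python scripts to look and compute and a tool call to move; the robot and the scene stay as the last step left them, time stands still between calls to the robot, and variables do not carry over. Pictures are saved under pics/ and viewed, at most 10 in all, crops included, and the job is handed in when it is done.

Besides the shell and the picture viewer there is one more tool, called after ">>>" as name([rows], argument=value, ...), one row to a line, values as JSON. step_arm: Moves the arm, as the interface text tells. Its arguments: {"type":"object","properties":{"motion":{"type":"array"},"hand":{"type":"number"},"squeeze":{"type":"number"}},"required":["motion"]}

```bash
mkdir -p pics; ls
cat > h.py <<'E'
import numpy as np, cv2
from cell import robot
def cam(n):
    c=robot.read_camera(n); c['bgr']=cv2.cvtColor(np.asarray(c['pixels']),cv2.COLOR_RGB2BGR); return c
def ray(c,u,v):
    K=np.array(c['intrinsics']);x=(u-K[0,2])/K[0,0];y=(v-K[1,2])/K[1,1]
    s=1.
    for _ in range(20): s=1+c['k1']*((x/s)**2+(y/s)**2)
    d=np.array(c['rotation'])@np.array([x/s,-y/s,-1]); return np.array(c['xyz']),d
def plane(c,u,v,z):
    o,d=ray(c,u,v); return o+d*(z-o[2])/d[2]
def proj(c,p):
    K=np.array(c['intrinsics']);q=np.array(c['rotation']).T@(np.array(p)-np.array(c['xyz']))
    x,y=q[0]/-q[2],-q[1]/-q[2];s=1+c['k1']*(x*x+y*y)
    return K[0,0]*x*s+K[0,2],K[1,1]*y*s+K[1,2]
E
python3 - <<'E'
from h import *
for n in('top','side'):
    c=cam(n);cv2.imwrite(f'pics/{n}0.png',c['bgr']);print(n,c['intrinsics'],c['k1'],c['xyz'],c['rotation'])
print(robot.observe())
E
```

```text
pics
top [[476.94897998   0.         318.41568887]
 [  0.         476.94897998 235.03597211]
 [  0.           0.           1.        ]] -0.01714010322991924 [ 0.40835471 -0.02140723  1.44543333] [ 0.12244606 -0.01646763 -1.58748473]
side [[617.80210278   0.         311.00873207]
 [  0.         617.80210278 244.75290836]
 [  0.           0.           1.        ]] 0.033159586518154725 [ 0.33335479 -1.52492111  1.56947275] [ 0.80735057 -0.01506032 -0.15249419]
{'time': 0.1, 'qpos': array([-1.40797426e+00,  3.42657635e-01,  1.52488054e+00, -3.19629755e-05,
        1.27538677e+00, -1.45992252e-01]), 'qvel': array([ 8.69748970e-05, -1.39774305e-03, -2.06486423e-03,  4.61476733e-04,
        4.73584642e-04,  9.65944065e-05]), 'joint_efforts': array([ 3.10841700e-03, -4.32001948e+01, -2.44695067e+01,  7.18263374e-02,
        5.25712583e-02, -2.58264731e-05]), 'tool_pos': array([ 0.15952154, -0.49981328,  0.22172637]), 'tool_rot': array([-3.14027009e+00, -1.63572459e-04,  3.08823540e-01]), 'contact_force': array([0.63738458, 0.51194837, 0.28897226]), 'torque': array([ 0.03194274,  0.03120994, -0.06389397]), 'grip_force': 0.0, 'opening': 0.09176446027682564}
```

View pics/top0.png

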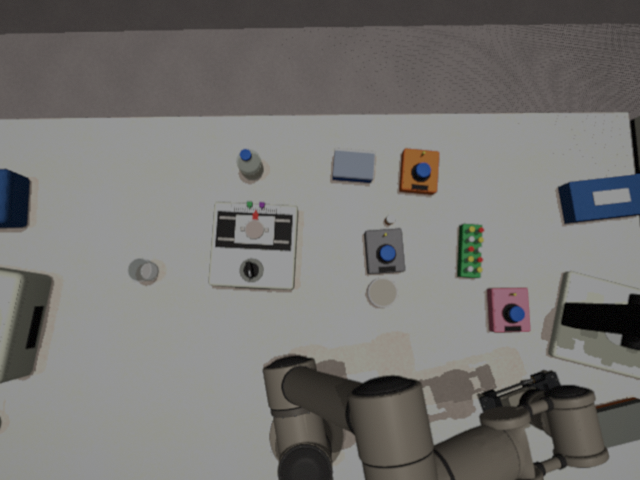

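View pics/side0.png

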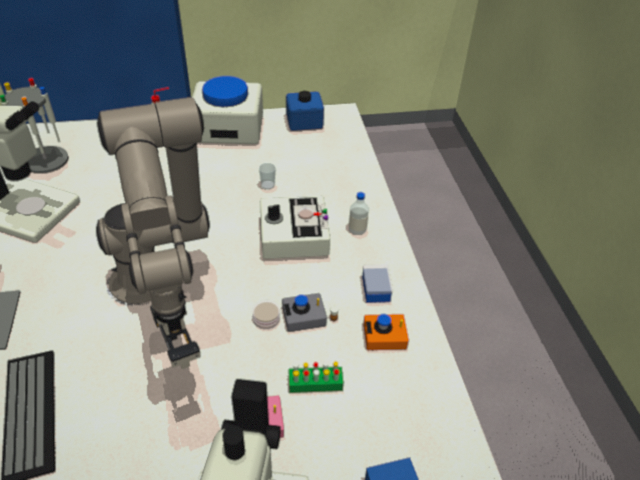

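The top view shows the grey key box at (386,252) with a blue cap. The look-alikes are the orange box at (421,172) and the pink box at (514,312). The white imager is at (254,246), with its knob at (251,269), pointer at (256,215), green clip at (250,204) and violet clip at (263,204). I choose the grey box and the green clip, and will check both in a close crop.

```bash
sed -i 's/^def ray/from scipy.spatial.transform import Rotation as Ro\ndef ray/; s/    c=robot.read_camera(n);/&c["rotation"]=Ro.from_euler("xyz",c["rotation"]).as_matrix();/' h.py
sed -i '/^from scipy/d;1a from scipy.spatial.transform import Rotation as Ro' h.py
python3 - <<'E'
from h import *
c=cam('top');b=c['bgr']
a=cv2.resize(b[190:300,200:310],(600,600)[:2],interpolation=cv2.INTER_CUBIC)[:, :]
cv2.imwrite('pics/crop1.png',cv2.resize(b[192:297,200:305],(560,560),interpolation=cv2.INTER_CUBIC))
h=cv2.cvtColor(b,cv2.COLOR_BGR2HSV)
def blobs(lo,hi,box,amin=4):
    m=cv2.inRange(h,np.array(lo),np.array(hi));k=np.zeros_like(m);x0,y0,x1,y1=box;k[y0:y1,x0:x1]=m[y0:y1,x0:x1]
    n,_,s,ce=cv2.connectedComponentsWithStats(k)
    return [(s[i].tolist(),ce[i].round(2).tolist()) for i in range(1,n) if s[i][4]>=amin]
B=(205,195,305,297)
print('green',blobs((45,80,40),(85,255,255),B));print('violet',blobs((130,80,40),(160,255,255),B))
print('red',blobs((0,120,80),(8,255,255),B),blobs((172,120,80),(180,255,255),B))
print('black',blobs((0,0,0),(180,255,45),B,10))
print('blue',blobs((100,120,60),(125,255,255),(360,225,410,280)))
print('yellow',blobs((18,100,80),(35,255,255),(360,225,410,280),1))
m=cv2.inRange(h,np.array((0,0,0)),np.array((180,90,130)))
print('white')
m=cv2.inRange(b,np.array((0,0,0)),np.array((255,255,255)))
print(b[246,205:225].tolist())
E
```

```text
green [([247, 202, 5, 6, 24], [249.0, 203.96])]
violet [([259, 202, 6, 6, 22], [261.41, 204.45])]
red [([252, 211, 7, 8, 36], [255.06, 214.97])] []
black [([217, 212, 26, 25, 347], [225.67, 225.44]), ([275, 215, 17, 26, 317], [282.95, 228.61]), ([216, 240, 74, 10, 289], [252.55, 245.33]), ([244, 262, 14, 16, 152], [250.67, 269.16])]
blue [([380, 245, 15, 16, 195], [387.1, 252.66])]
yellow [([384, 233, 3, 3, 6], [384.83, 234.17])]
white
[[147, 150, 149], [147, 149, 149], [149, 151, 150], [146, 150, 149], [147, 150, 150], [143, 147, 146], [132, 140, 140], [139, 147, 147], [150, 152, 151], [142, 142, 141], [92, 91, 92], [58, 58, 58], [62, 61, 61], [60, 61, 61], [59, 59, 59], [53, 53, 53], [49, 50, 51], [50, 51, 51], [50, 50, 50], [48, 48, 48]]
```

View pics/crop1.png

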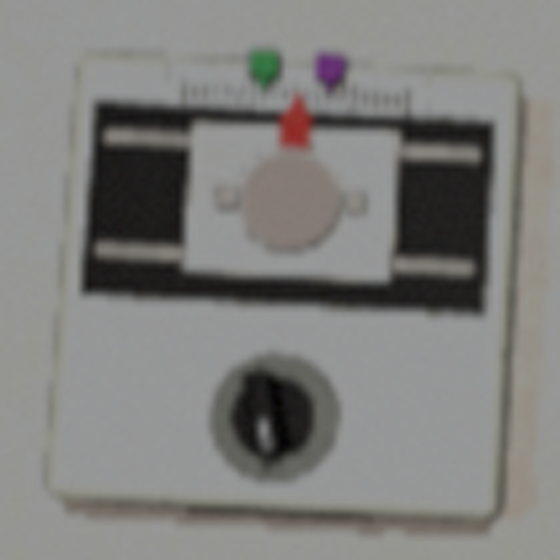

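Run:
```python
from h import *
c=cam('top');s=cam('side')
q=[(82,55),(522,78),(500,520),(52,492)]
P=[plane(c,200+u/5.333,192+v/5.333,.1) for u,v in q];print(np.round(P,4))
print('centre',np.mean(P,0))
for n,(u,v),z in [('tip',(298,97),.113),('green',(265,88),.113),('violet',(331,88),.113),('disc',(275,417),.103),]:
    print(n,plane(c,200+u/5.333,192+v/5.333,z).round(4))
print('key',plane(c,387.1,252.66,.09).round(4),'post',plane(c,384.83,234.17,.081).round(4))
# knob crops, stretched
def st(im,k,g):
    im=cv2.resize(im,None,fx=k,fy=k,interpolation=cv2.INTER_CUBIC);return np.clip(im.astype(float)*g,0,255).astype(np.uint8)
A=st(c['bgr'][252:287,233:268],11,3)
pu,pv=map(int,proj(s,plane(c,250.67,269,.13)));print(pu,pv)
B=st(s['bgr'][pv-17:pv+18,pu-17:pu+18],11,3)
cv2.imwrite('pics/knob.png',np.hstack([A,B]))
```

```text
[[0.6721 0.2467 0.1   ]
 [0.6563 0.0111 0.1   ]
 [0.4208 0.0253 0.1   ]
 [0.4392 0.2602 0.1   ]]
centre [0.54712256 0.13582659 0.1       ]
tip [0.6453 0.1296 0.113 ]
green [0.6504 0.1471 0.113 ]
violet [0.6499 0.1121 0.113 ]
disc [0.4766 0.1429 0.103 ]
key [ 0.5212 -0.242   0.09  ] post [ 0.5756 -0.2387  0.081 ]
274 212
```

View pics/knob.png

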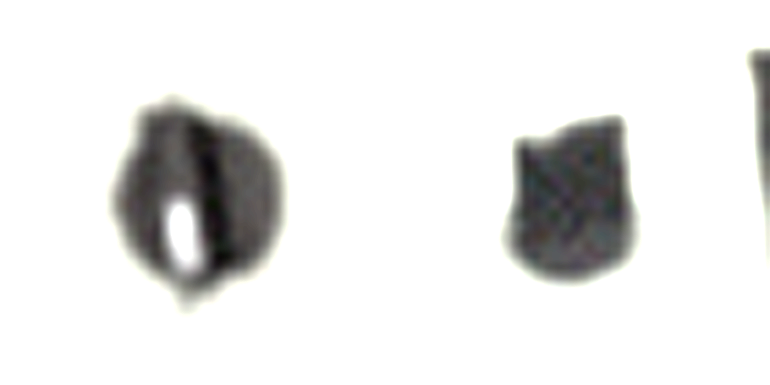

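The crop confirms it: the red tip at (255.9,210.2) sits between the green nose (249.7,208.5) and the violet nose (262.1,208.5). The knob bar runs nearly along x, with its far end tilted slightly towards +y. The pointer needs about +17.8 mm, or roughly 1.78 rad clockwise. Next I go above the knob with the tool turned about half a turn, to leave room in the wrist joint.

```bash
cat >> h.py <<'E'
def go(p,yaw,p0=None,yaw0=None):
    "units and spin from pose (p0,yaw0) to (p,yaw)"
    o=robot.observe()
    R=Ro.from_euler('xyz',[np.pi,0,o['tool_rot'][2] if yaw0 is None else yaw0]).as_matrix();p0=o['tool_pos'] if p0 is None else p0
    y0=o['tool_rot'][2] if yaw0 is None else yaw0
    print('units',(R.T@(np.array(p)-p0)/.06).round(3),'spin',round(-(yaw-y0),3))
E
python3 - <<'E'
from h import *
c=cam('top')
a=plane(c,233+188/11,252+115/11,.158);b=plane(c,233+215/11,252+265/11,.158);d=a-b;print(a,b,np.arctan2(d[1],d[0]))
print('bar blob centre at .15',plane(c,250.67,269.16,.15), 'disc edge centre',plane(c,251.2,269.7,.114))
go([.45,-.2,.27],.309+1.7)
E
```

```text
[0.49467628 0.1401776  0.158     ] [0.45791235 0.13357847 0.158     ] 0.177608686180391
bar blob centre at .15 [0.47701794 0.13960779 0.15      ] disc edge centre [0.47740197 0.14260949 0.114     ]
units [ 6.132 -3.294 -0.798] spin -1.7
```

>>> step_arm([
  [[0, 0, -0.5], -0.15],
  [[0.7, -0.4, -0.8], -0.32],
  [[1.4, -0.8, -0.8], -0.5],
  [[2.1, -1.2, -0.8], -0.68],
  [[2.8, -1.55, -0.8], -0.85],
  [[3.5, -1.9, -0.8], -1.02],
  [[4.2, -2.25, -0.8], -1.2],
  [[4.9, -2.6, -0.8], -1.37],
  [[5.5, -2.95, -0.8], -1.54],
  [[6.1, -3.3, -0.8], -1.7],
], hand=0)

```text
time: 1.55
tool_pos: [0.4489, -0.1991, 0.2704]
tool_rot: [3.142, 0.0, 2.014]
contact_force: [-0.4, -0.3, -0.0]
opening: 0.0919
grip_force: 0.0
```

Run:
```python
from h import *
print(robot.observe()['qpos'].round(3))
go([.4765,.142,.24],3.30)
```

```text
[-0.574  0.244  1.527 -0.     1.37  -1.017]
units [4.938 2.855 0.506] spin -1.286
```

>>> step_arm([
  [[0.7, 0.4, 0], -0.17],
  [[1.4, 0.8, 0], -0.34],
  [[2.1, 1.2, 0], -0.51],
  [[2.8, 1.6, 0], -0.68],
  [[3.5, 2.0, 0], -0.85],
  [[4.2, 2.4, 0], -1.02],
  [[4.94, 2.85, 0.2], -1.2],
  [[4.94, 2.85, 0.5], -1.29],
  [[4.94, 2.85, 0.5], -1.29],
])

```text
time: 2.68
tool_pos: [0.4763, 0.1411, 0.2391]
tool_rot: [-3.141, -0.003, -2.984]
contact_force: [-0.6, -0.6, -0.7]
opening: 0.0921
grip_force: 0.0
```

Run:
```python
from h import *
o=robot.observe();print(o['tool_pos'],o['tool_rot'],o['qpos'].round(3))
c=cam('top');s=cam('side')
def st(im,k,g):
    im=cv2.resize(im,None,fx=k,fy=k,interpolation=cv2.INTER_CUBIC);return np.clip(im.astype(float)*g,0,255).astype(np.uint8)
B=st(s['bgr'][150:250,230:330],5,1.8);A=st(c['bgr'][235:295,225:285],5,2)
cv2.imwrite('pics/above.png',np.hstack([np.pad(A,((0,200),(0,0),(0,0))),B]))
print(proj(s,o['tool_pos']+[0,0,-.017]),proj(s,[.4765,.142,.158]))
go([.4765,.142,.149],3.30)
```

```text
[0.47630489 0.14105395 0.23911879] [-3.14143566 -0.00314956 -2.98396464] [ 0.134  0.279  1.568 -0.     1.299 -1.595]
(np.float64(272.793423043995), np.float64(192.2441365778128)) (np.float64(273.3270345444166), np.float64(206.2709650485852))
units [0.01  0.03  1.529] spin -6.287
```

View pics/above.png

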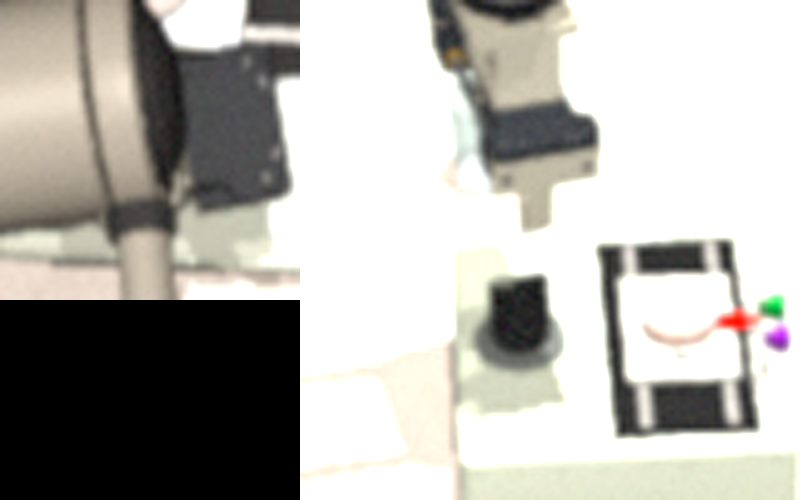

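The side view shows the open gripper straight above the knob bar, whose top is at (273.6,206) against a predicted (273.3,206). The pointer and clips stay visible. I'll go down and close gently.

>>> step_arm([
  [[0, 0, 0.4], 0],
  [[0, 0, 0.8], 0],
  [[0, 0, 1.2], 0],
  [[0, 0, 1.52], 0],
  [[0, 0, 1.52], 0],
])

```text
time: 3.4
tool_pos: [0.477, 0.1398, 0.1489]
tool_rot: [-3.142, -0.001, -2.987]
contact_force: [-0.1, -0.1, 0.2]
opening: 0.0918
grip_force: 0.0
```

>>> step_arm([
  [[0, 0, 0], 0],
  [[0, 0, 0], 0],
  [[0, 0, 0], 0],
  [[0, 0, 0], 0],
  [[0, 0, 0], 0],
  [[0, 0, 0], 0],
  [[0, 0, 0], 0],
  [[0, 0, 0], 0],
], hand=255, squeeze=12)

```text
time: 4.4
tool_pos: [0.4767, 0.1437, 0.1491]
tool_rot: [3.135, 0.0, -2.986]
contact_force: [-4.1, 23.6, 1.0]
opening: 0.0163
grip_force: 12.1
```

The knob sits about 4 mm further to +y than commanded, so I shift the command that way to unload the push, then turn.

>>> step_arm([
  [[0, 0.065, 0], 0],
  [[0, 0.065, 0], 0],
  [[0, 0.065, 0], 0],
  [[0, 0.065, 0], 0],
])

```text
time: 4.9
tool_pos: [0.4764, 0.1458, 0.1491]
tool_rot: [3.139, 0.0, -2.984]
contact_force: [-1.5, 8.3, 0.3]
opening: 0.0137
grip_force: 12.0
```

>>> step_arm([
  [[0, 0.035, 0], 0],
  [[0, 0.035, 0], 0.1],
  [[0, 0.035, 0], 0.2],
  [[0, 0.035, 0], 0.3],
  [[0, 0.035, 0], 0.4],
  [[0, 0.035, 0], 0.5],
  [[0, 0.035, 0], 0.5],
])

```text
time: 5.78
tool_pos: [0.4764, 0.1467, 0.1491]
tool_rot: [3.141, 0.0, 2.799]
contact_force: [-0.1, 3.5, -0.5]
opening: 0.0139
grip_force: 12.0
```

```bash
cat > m.py <<'E'
from h import *
def stat():
    s=cam('side');h=cv2.cvtColor(s['bgr'],cv2.COLOR_BGR2HSV);out={}
    for n,lo,hi in(('red',(0,130,80),(8,255,255)),('green',(45,80,40),(85,255,255)),('violet',(130,60,40),(165,255,255))):
        m=cv2.inRange(h,np.array(lo),np.array(hi));k=np.zeros_like(m);k[200:230,300:335]=m[200:230,300:335]
        v,u=np.nonzero(k);w=u.max() if n=='red' else u.min()
        sel=u>=w-1 if n=='red' else u<=w+1
        out[n]=plane(s,u[sel].mean(),v[sel].mean(),.113);print(n,len(u),u[sel].mean().round(2),v[sel].mean().round(2),out[n].round(4))
        out[n+'c']=plane(s,u.mean(),v.mean(),.113)
    ya=np.array([.066,.998,0]);print('green-tip y',((out['green']-out['red'])@ya).round(4),'by centroids',((out['greenc']-out['redc'])@ya).round(4))
    return s
E
python3 -c "
from m import *
s=stat()
cv2.imwrite('pics/t1.png',cv2.resize(s['bgr'][190:240,285:345],None,fx=10,fy=10,interpolation=cv2.INTER_CUBIC))"
```

```text
red 21 319.33 212.33 [0.6417 0.1393 0.113 ]
green 15 322.75 211.0 [0.6552 0.1449 0.113 ]
violet 19 323.6 217.2 [0.6525 0.1109 0.113 ]
green-tip y 0.0065 by centroids 0.0093
```

View pics/t1.png

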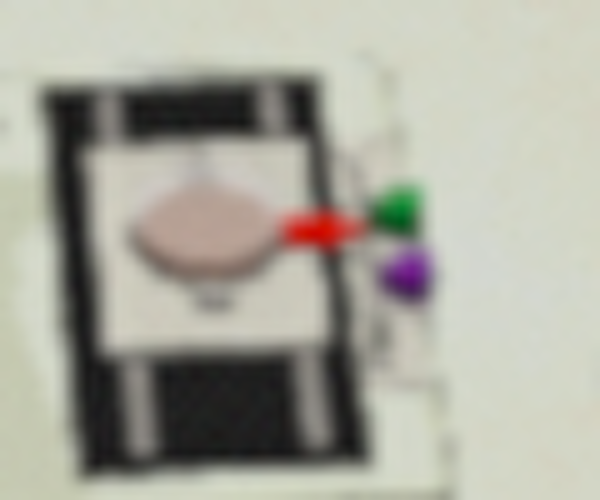

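The side view shows the red tip (321.5,213) just short of the green nose (322,211), with violet below it (323.5,217). That view is coarse, so I'll measure in the finer top view with weighted centroids.

```bash
cat > t.py <<'E'
from h import *
def meas(im,c):
    b,g,r=[im[195:232,235:275,i].astype(float) for i in range(3)]
    V,U=np.mgrid[195:232,235:275]
    w={'red':r-np.maximum(g,b),'green':g-np.maximum(r,b),'violet':np.minimum(r,b)-g}
    out={}
    for k,x in w.items():
        x=np.where(x>25,x,0)
        if k!='red': x[V>212]=0
        out[k]=plane(c,(U*x).sum()/x.sum(),(V*x).sum()/x.sum(),.112);print(k,(x>0).sum(),round((U*x).sum()/x.sum(),2),round((V*x).sum()/x.sum(),2),out[k].round(4))
    ya=np.array([.066,.998,0]);print('green-red',((out['green']-out['red'])@ya).round(4),'green-violet',((out['green']-out['violet'])@ya).round(4))
if __name__=='__main__':
    c=cam('top');meas(cv2.imread('pics/top0.png'),c)
    im=np.mean([c['bgr']]+[cam('top')['bgr'] for _ in range(3)],0);meas(im,c)
    print(robot.observe()['qpos'].round(3))
E
python3 t.py
```

```text
red 54 254.96 215.13 [0.6314 0.1323 0.112 ]
green 24 249.06 203.9 [0.6639 0.149  0.112 ]
violet 24 261.22 204.37 [0.662  0.1146 0.112 ]
green-red 0.0188 green-violet 0.0345
red 53 253.19 214.95 [0.632  0.1373 0.112 ]
green 24 249.06 203.9 [0.6639 0.149  0.112 ]
violet 25 261.28 204.35 [0.6621 0.1144 0.112 ]
green-red 0.0138 green-violet 0.0346
[ 0.145  0.368  1.705  0.     1.068 -1.084]
```

Top view: the pointer moved exactly 5.0 mm for 0.5 rad, and about 13.7 mm remain. I turn on in steps of 0.13 rad.

>>> step_arm([
  [[0, 0, 0], 0.13],
  [[0, 0, 0], 0.26],
  [[0, 0, 0], 0.39],
  [[0, 0, 0], 0.52],
  [[0, 0, 0], 0.65],
  [[0, 0, 0], 0.78],
  [[0, 0, 0], 0.91],
  [[0, 0, 0], 1.04],
  [[0, 0, 0], 1.17],
  [[0, 0, 0], 1.25],
])

```text
time: 7.28
tool_pos: [0.4774, 0.1474, 0.1491]
tool_rot: [3.139, -0.002, 1.546]
contact_force: [4.8, 6.2, -3.3]
opening: 0.0137
grip_force: 12.0
```

```bash
python3 t.py|tail -5
python3 - <<'E'
from h import *
c=cam('top');im=np.mean([cam('top')['bgr'] for _ in range(3)],0)
cv2.imwrite('pics/t2.png',np.clip(cv2.resize(im[190:240,225:285],None,fx=10,fy=10,interpolation=cv2.INTER_CUBIC),0,255))
E
```

```text
red 56 248.71 214.71 [0.6328 0.1499 0.112 ]
green 24 249.06 203.9 [0.6639 0.149  0.112 ]
violet 25 261.28 204.35 [0.6621 0.1144 0.112 ]
green-red 0.0011 green-violet 0.0346
[1.450e-01 3.690e-01 1.704e+00 1.000e-03 1.066e+00 1.660e-01][ WARN:0@2.143] global loadsave.cpp:1063 imwrite_ Unsupported depth image for selected encoder is fallbacked to CV_8U.
```

View pics/t2.png

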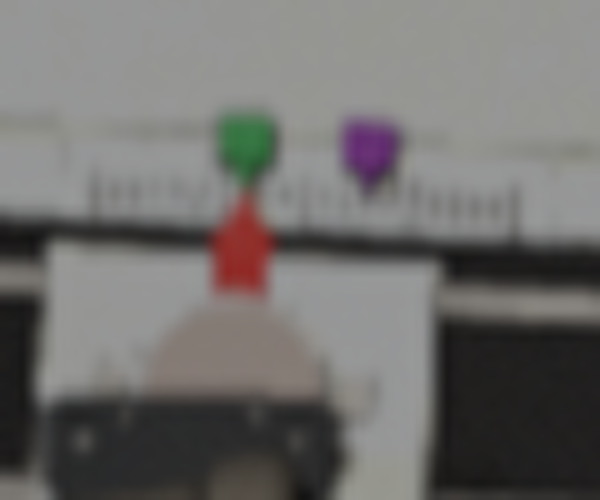

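The top crop shows the red tip (248,195) directly facing the green nose (247,182), with violet off at (370,180), so it is aligned within about 1 mm. I release and lift.

>>> step_arm([
  [[0, 0, 0], 0],
  [[0, 0, 0], 0],
  [[0, 0, 0], 0],
  [[0, 0, 0], 0],
  [[0, 0, 0], 0],
  [[0, 0, 0], 0],
], hand=0)

```text
time: 8.43
tool_pos: [0.4763, 0.1465, 0.1491]
tool_rot: [3.142, 0.0, 1.549]
contact_force: [-0.2, -0.3, 0.1]
opening: 0.069
grip_force: 0.0
```

>>> step_arm([
  [[0, 0, -0.4], 0],
  [[0, 0, -0.9], 0],
  [[0, 0, -1.4], 0],
  [[0, 0, -1.8], 0],
  [[0, 0, -1.8], 0],
])

```text
time: 9.05
tool_pos: [0.4771, 0.1467, 0.2586]
tool_rot: [3.138, -0.001, 1.549]
contact_force: [0.1, -0.0, -0.5]
opening: 0.0921
grip_force: 0.0
```

```bash
python3 t.py|tail -5
python3 - <<'E'
from h import *
o=robot.observe();print(o)
go([.5212,-.242,.25],o['tool_rot'][2])
# key by two views
def blue(c,u,v):
    b,g,r=[c['bgr'][v-14:v+14,u-14:u+14,i].astype(float) for i in range(3)];V,U=np.mgrid[v-14:v+14,u-14:u+14]
    m=((b-r>40)&(b-g>15)).astype(np.uint8);n,l,s,ce=cv2.connectedComponentsWithStats(m);i=1+np.argmax(s[1:,4])
    return ce[i][0]+u-14,ce[i][1]+v-14,s[i].tolist()
c=cam('top');x=blue(c,387,252);print(x,plane(c,*x[:2],.088))
s=cam('side');y=blue(s,301,302);print(y,plane(s,*y[:2],.088))
E
```

```text
red 56 248.71 214.71 [0.6328 0.15   0.112 ]
green 24 249.06 203.9 [0.6639 0.149  0.112 ]
violet 25 261.28 204.35 [0.6621 0.1144 0.112 ]
green-red 0.0011 green-violet 0.0346
[ 0.145  0.268  1.536 -0.     1.34   0.167]
{'time': 9.25, 'qpos': array([ 1.44655912e-01,  2.67759147e-01,  1.53570606e+00, -1.24460673e-04,
        1.34047633e+00,  1.66669227e-01]), 'qvel': array([-0.0009052 ,  0.00282397, -0.00327638,  0.0019627 ,  0.00262091,
       -0.00074108]), 'joint_efforts': array([ 1.94753904e-02, -4.03001153e+01, -2.53481627e+01,  8.41592322e-02,
        2.17716966e-02, -4.15360341e-05]), 'tool_pos': array([0.47567381, 0.14645992, 0.25580863]), 'tool_rot': array([-3.13929641e+00,  5.09105320e-04,  1.54881215e+00]), 'contact_force': array([-0.39684791,  0.64159071,  0.54328692]), 'torque': array([-0.04484942, -0.01294316, -0.05456974]), 'grip_force': 0.0, 'opening': 0.09190113816289716}
units [-6.456  0.901  0.097] spin -0.0
(np.float64(387.125), np.float64(252.640625), [7, 7, 15, 16, 192]) [ 0.52137191 -0.24241158  0.088     ]
(np.float64(300.8321167883212), np.float64(299.9124087591241), [7, 6, 14, 12, 137]) [ 0.52018133 -0.24373628  0.088     ]
```

The knob is released and the pointer has stayed put. I close the fingers and move above the grey box's blue key at (0.521,-0.243).

>>> step_arm([
  [[-0.7, 0.1, 0], 0],
  [[-1.4, 0.2, 0], 0],
  [[-2.1, 0.3, 0], 0],
  [[-2.8, 0.4, 0], 0],
  [[-3.5, 0.5, 0], 0],
  [[-4.2, 0.6, 0], 0],
  [[-4.9, 0.7, 0], 0],
  [[-5.6, 0.8, 0], 0],
  [[-6.2, 0.9, 0], 0],
  [[-6.46, 0.9, 0], 0],
], hand=255, squeeze=20)

```text
time: 10.6
tool_pos: [0.5215, -0.2437, 0.256]
tool_rot: [-3.14, -0.001, 1.547]
contact_force: [-0.7, -0.3, -1.3]
opening: 0.001
grip_force: 0.0
```

>>> step_arm([
  [[0, 0, 0.4], 0],
  [[0, 0, 0.8], 0],
  [[0, 0, 1.2], 0],
  [[0, 0, 1.6], 0],
  [[0, 0, 1.9], 0],
  [[0, 0, 1.9], 0],
])

```text
time: 11.35
tool_pos: [0.5208, -0.2408, 0.1416]
tool_rot: [-3.138, -0.002, 1.549]
contact_force: [0.0, 0.3, 1.0]
opening: 0.0005
grip_force: 0.0
```

Run:
```python
from h import *
o=robot.observe();print(o['tool_pos'],o['contact_force'],o['opening'])
s=cam('side');t=o['tool_pos']-[0,0,.017];print(proj(s,t),proj(s,[.521,-.243,.091]))
cv2.imwrite('pics/k.png',cv2.resize(s['bgr'][255:345,260:350],None,fx=6,fy=6,interpolation=cv2.INTER_CUBIC))
```

```text
[ 0.52081762 -0.24082937  0.14163891] [0.01172636 0.33385411 0.96092854] 0.00045013894878965957
(np.float64(300.9469131986195), np.float64(291.46753053477437)) (np.float64(301.05897490131207), np.float64(299.08531855704564))
```

View pics/k.png

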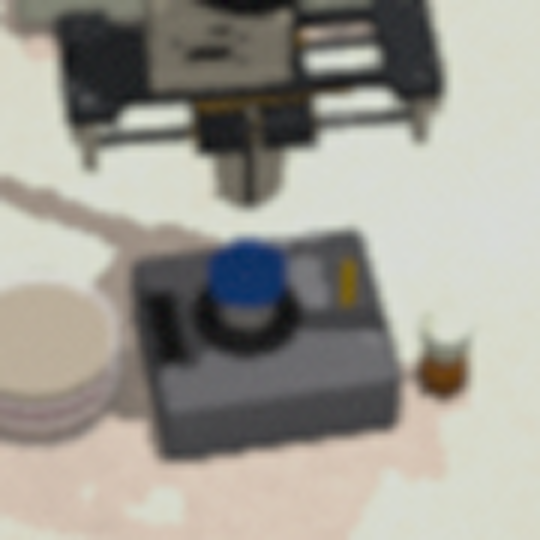

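The closed fingers at (301.5,289) are straight above the blue cap (301.3,299) of the grey box, with the yellow post and the vial clear. I go down in small steps and watch the force.

>>> step_arm([
  [[0, 0, 0.15], 0],
  [[0, 0, 0.3], 0],
  [[0, 0, 0.45], 0],
  [[0, 0, 0.52], 0],
  [[0, 0, 0.52], 0],
  [[0, 0, 0.52], 0],
])

```text
time: 12.15
tool_pos: [0.5219, -0.2423, 0.1122]
tool_rot: [3.141, 0.0, 1.549]
contact_force: [-0.7, -0.2, 0.6]
opening: 0.0002
grip_force: 0.0
```

>>> step_arm([
  [[0, 0, 0.02], 0],
  [[0, 0, 0.04], 0],
  [[0, 0, 0.06], 0],
  [[0, 0, 0.08], 0],
  [[0, 0, 0.08], 0],
  [[0, 0, 0.08], 0],
])

```text
time: 12.9
tool_pos: [0.5218, -0.2421, 0.1071]
tool_rot: [3.142, 0.0, 1.549]
contact_force: [0.7, 0.6, 0.6]
opening: 0.0
grip_force: 0.0
```

>>> step_arm([
  [[0, 0, 0.02], 0],
  [[0, 0, 0.04], 0],
  [[0, 0, 0.05], 0],
  [[0, 0, 0.05], 0],
  [[0, 0, 0.05], 0],
])

```text
time: 13.52
tool_pos: [0.5218, -0.2422, 0.1042]
tool_rot: [3.141, 0.0, 1.549]
contact_force: [0.2, 0.5, -0.1]
opening: 0.0007
grip_force: 0.0
```

Run:
```python
from h import *
f=[]
for _ in range(4): cam('side');o=robot.observe();f.append([*o['tool_pos'],o['contact_force'][2]])
print(np.round(f,4))
```

```text
[[ 0.5218 -0.2422  0.1041 -0.3406]
 [ 0.5218 -0.2422  0.1042  0.6824]
 [ 0.5218 -0.2421  0.1042 -0.0065]
 [ 0.5218 -0.2421  0.1041 -0.7538]]
```

>>> step_arm([
  [[0, 0, 0.02], 0],
  [[0, 0, 0.04], 0],
  [[0, 0, 0.05], 0],
  [[0, 0, 0.05], 0],
  [[0, 0, 0.05], 0],
])

```text
time: 14.35
tool_pos: [0.5218, -0.2422, 0.1011]
tool_rot: [3.142, 0.0, 1.549]
contact_force: [0.8, 0.4, 0.2]
opening: 0.0006
grip_force: 0.0
```

Run:
```python
from h import *
print(robot.tip_extent)
f=[]
for _ in range(6): s=cam('side');o=robot.observe();f.append([*o['tool_pos'],*o['contact_force']])
print(np.mean(f,0).round(4))
cv2.imwrite('pics/k2.png',cv2.resize(s['bgr'][270:330,270:340],None,fx=8,fy=8,interpolation=cv2.INTER_CUBIC))
```

```text
0.017
[ 0.5218 -0.2422  0.1011  0.0315  0.1016 -0.0507]
```

View pics/k2.png

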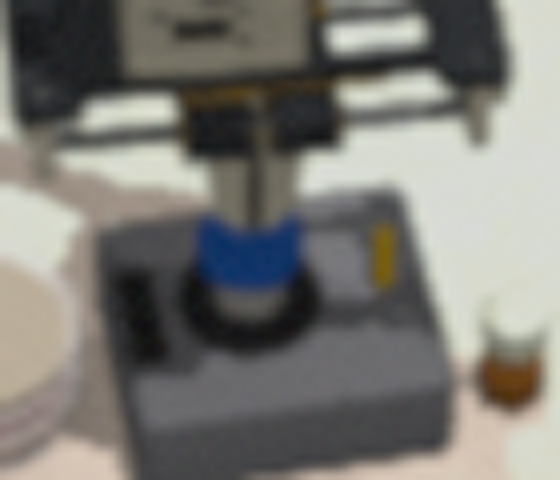

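No contact yet; the fingertips (301.5,297.8) look just above the cap centre. I continue in small steps.

>>> step_arm([
  [[0, 0, 0.02], 0],
  [[0, 0, 0.04], 0],
  [[0, 0, 0.04], 0],
  [[0, 0, 0.04], 0],
])

```text
time: 15.15
tool_pos: [0.5218, -0.2421, 0.0987]
tool_rot: [-3.142, 0.0, 1.549]
contact_force: [0.3, 0.1, 0.4]
opening: 0.0006
grip_force: 0.0
```

>>> step_arm([
  [[0, 0, 0.02], 0],
  [[0, 0, 0.04], 0],
  [[0, 0, 0.04], 0],
  [[0, 0, 0.04], 0],
])

```text
time: 15.65
tool_pos: [0.5218, -0.2421, 0.0963]
tool_rot: [-3.142, 0.0, 1.549]
contact_force: [0.3, -1.2, 0.1]
opening: 0.0006
grip_force: 0.0
```

Run:
```python
from h import *
def prof(im):
    b,g,r=[im[:,:,i].astype(float) for i in range(3)]
    return (b-r)[290:312,297:306].mean(1).round(0)
a=cv2.imread('pics/side0.png').astype(float)
L=[];f=[]
for _ in range(4): L.append(cam('side'));f.append(robot.observe()['contact_force'])
n=np.mean([x['bgr'] for x in L],0)
print(prof(a));print(prof(n));print(np.mean(f,0),robot.observe()['joint_efforts'].round(2))
s=L[0];print([round(proj(s,[.521,-.243,z])[1],2) for z in(.091,.086,.081,.071)])
```

```text
[ -8. -10. -10.  -5.  25.  81. 137. 165. 168. 170. 169. 170. 169. 156.
 123.  70.  21.  -1.  -4.  -2.  -2.   1.]
[ -7. -13. -15. -15. -15. -15. -14. -11.   1.  31.  65.  82.  87.  87.
  83.  57.  19.  -1.  -4.  -2.  -0.  -1.]
[-0.05991873 -0.23880155 -0.07945893] [ 0.000e+00 -5.052e+01 -2.113e+01  4.000e-02  7.000e-02  0.000e+00]
[np.float64(299.09), np.float64(300.13), np.float64(301.17), np.float64(303.23)]
```

>>> step_arm([
  [[0, 0, 0.02], 0],
  [[0, 0, 0.04], 0],
  [[0, 0, 0.04], 0],
  [[0, 0, 0.04], 0],
])

```text
time: 16.35
tool_pos: [0.5218, -0.2421, 0.0939]
tool_rot: [3.142, 0.0, 1.549]
contact_force: [-0.1, -0.2, 0.4]
opening: 0.0005
grip_force: 0.0
```

>>> step_arm([
  [[0, 0, 0.02], 0],
  [[0, 0, 0.04], 0],
  [[0, 0, 0.04], 0],
  [[0, 0, 0.04], 0],
])

```text
time: 16.85
tool_pos: [0.5218, -0.2422, 0.0915]
tool_rot: [3.142, 0.0, 1.549]
contact_force: [-0.1, 0.7, -0.4]
opening: 0.0005
grip_force: 0.0
```

>>> step_arm([
  [[0, 0, 0.01], 0],
  [[0, 0, 0.02], 0],
  [[0, 0, 0.02], 0],
  [[0, 0, 0.02], 0],
])

```text
time: 17.35
tool_pos: [0.5218, -0.2421, 0.0903]
tool_rot: [3.142, 0.0, 1.549]
contact_force: [-0.5, -1.1, 0.5]
opening: 0.0009
grip_force: 0.0
```

Run:
```python
from h import *
def prof(im):
    b,g,r=[im[:,:,i].astype(float) for i in range(3)]
    return (b-r)[290:312,297:306].mean(1).round(0)
L=[];f=[]
for _ in range(4): L.append(cam('side'));f.append(robot.observe()['contact_force'])
n=np.mean([x['bgr'] for x in L],0)
print(prof(n));print(np.mean(f,0),robot.observe()['joint_efforts'].round(2))
t=np.mean([cam('top')['bgr'] for _ in range(2)],0)
A=cv2.resize(n[270:325,265:340],(600,440),interpolation=cv2.INTER_CUBIC)
B=cv2.resize(t[220:285,350:420],(474,440),interpolation=cv2.INTER_CUBIC)
cv2.imwrite('pics/k3.png',cv2.resize(np.clip(np.hstack([A,B])*1.5,0,255),(800,328)).astype(np.uint8))
```

```text
[ -2.  -5. -10. -14. -14. -15. -15. -14. -13.  -3.  20.  55.  80.  88.
  85.  56.  19.  -0.  -4.  -3.  -1.  -0.]
[-0.13675161 -0.54408501  0.10616038] [-0.000e+00 -5.065e+01 -2.091e+01  4.000e-02  7.000e-02 -0.000e+00]
```

View pics/k3.png

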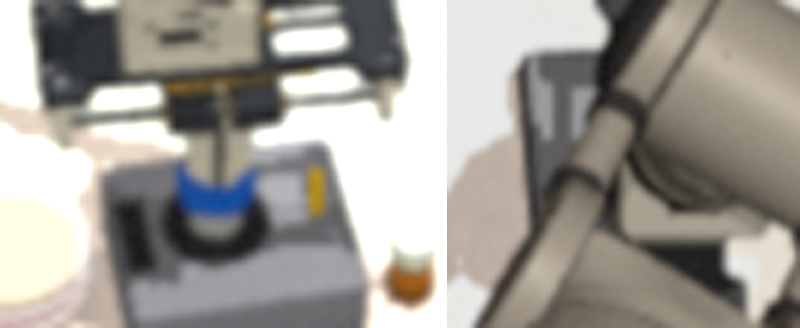

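The tip's front edge (row 300.3) is still a few mm short of where it would touch the cap (about row 301), and the key is visibly not pressed. I go on by touch.

>>> step_arm([
  [[0, 0, 0.01], 0],
  [[0, 0, 0.03], 0],
  [[0, 0, 0.03], 0],
  [[0, 0, 0.03], 0],
])

```text
time: 18.15
tool_pos: [0.5218, -0.2421, 0.0885]
tool_rot: [3.142, 0.0, 1.549]
contact_force: [0.1, -0.2, -0.6]
opening: 0.0006
grip_force: 0.0
```

>>> step_arm([
  [[0, 0, 0.01], 0],
  [[0, 0, 0.03], 0],
  [[0, 0, 0.03], 0],
  [[0, 0, 0.03], 0],
])

```text
time: 18.65
tool_pos: [0.5218, -0.2422, 0.0869]
tool_rot: [3.141, 0.0, 1.549]
contact_force: [-0.6, 0.1, 2.7]
opening: 0.0004
grip_force: 1.2
```

>>> step_arm([
  [[0, 0, 0.01], 0],
  [[0, 0, 0.03], 0],
  [[0, 0, 0.03], 0],
  [[0, 0, 0.03], 0],
])

```text
time: 19.15
tool_pos: [0.5218, -0.2422, 0.085]
tool_rot: [3.141, 0.0, 1.549]
contact_force: [-0.2, 1.2, 4.9]
opening: 0.0002
grip_force: 2.2
```

Contact came at TCP z of about 0.0865, and 4.9 N fits roughly 2 mm down. About 8 mm remain to reach 8 N, in steps.

>>> step_arm([
  [[0, 0, 0.02], 0],
  [[0, 0, 0.05], 0],
  [[0, 0, 0.05], 0],
  [[0, 0, 0.05], 0],
])

```text
time: 19.65
tool_pos: [0.5218, -0.2422, 0.082]
tool_rot: [3.141, 0.0, 1.549]
contact_force: [-1.5, 1.2, 5.9]
opening: 0.0004
grip_force: 2.8
```

```bash
cat > f.py <<'E'
from h import *
L=[];f=[]
for _ in range(8): L.append(cam('side'));o=robot.observe();f.append([o['tool_pos'][2],*o['contact_force'],o['grip_force']])
n=np.mean([x['bgr'] for x in L],0);b,g,r=[n[:,:,i] for i in range(3)]
print((b-r)[290:312,297:306].mean(1).round(0));print(np.mean(f,0).round(4),np.std(f,0).round(3))
E
python3 f.py
```

```text
[ -4.  -4.  -2.  -6. -11. -14. -15. -15. -15. -14. -12.   1.  31.  66.
  85.  85.  58.  20.   1.  -2.  -1.  -0.]
[ 0.082  -1.1134  0.3489  5.2287  2.7694] [0.    0.292 0.399 0.466 0.001]
```

Image, reach and force agree on about 4.6 mm down: the cap edge is 1 px (4.8 mm) lower. 5.4 mm remain.

>>> step_arm([
  [[0, 0, 0.02], 0],
  [[0, 0, 0.04], 0],
  [[0, 0, 0.06], 0],
  [[0, 0, 0.08], 0],
  [[0, 0, 0.09], 0],
  [[0, 0, 0.09], 0],
  [[0, 0, 0.09], 0],
  [[0, 0, 0.09], 0],
  [[0, 0, 0.09], 0],
  [[0, 0, 0.09], 0],
])

```text
time: 21.3
tool_pos: [0.5219, -0.2422, 0.0769]
tool_rot: [3.141, 0.0, 1.549]
contact_force: [-1.6, 1.6, 8.2]
opening: 0.0006
grip_force: 3.8
```

```bash
python3 f.py; python3 t.py | tail -5
```

```text
[ -2.  -1.  -1.  -2.  -5. -11. -14. -15. -15. -15. -14. -11.   0.  27.
  61.  84.  85.  64.  31.  10.   1.  -0.]
[ 0.0769 -1.6638  0.6958  7.6632  3.786 ] [0.    0.402 0.725 0.414 0.   ]
red 56 248.7 214.71 [0.6328 0.15   0.112 ]
green 24 249.06 203.9 [0.6639 0.149  0.112 ]
violet 25 261.28 204.36 [0.6621 0.1144 0.112 ]
green-red 0.0011 green-violet 0.0346
[-0.568  0.581  1.569 -0.     0.991 -0.546]
```

Force, reach and image all give about 9.8 mm down and still, and the pointer is still at the green clip. I hand in while holding.

```bash
python3 -c "
from cell import robot
print(robot.hand_in())"
```

```text
the job is handed in; nothing more can be done
None
```

The job is handed in: the pointer stands at the green clip (about 1 mm off by camera), the knob is released, and the fingers hold the blue key about 9.8 mm down at roughly 8 N; the hand-in call returned no verdict.

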